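# Clear the mounting flange and hold its cover plate over the tapped holes

## Task

With the rake in the gripper, sweep the three loose nuts off the mounting flange into the catch tray on its side (do not finger the nuts), then stand the rake upright on the worktop and let it go. Then take the cover plate by its handle and hold it level, hovering about 25 mm above the flange and not touching it, with its four holes aligned over the four tapped holes (either way round) so that the screws could be put in. Finish while still holding it there, and leave the beaker, the petri dish and the rubber stopper where they stand.

Things in the scene. Friction and masses are not known exactly. Their poses are not given: they have to be found in the camera images.
- flange: Fixed mounting flange: flat steel block 130 (x) x 110 (y) x 25 mm high, a low foot strip 11 mm wide and high along each x end, four tapped 8.5 mm holes in its top at x +-50, y +-38 mm, a catch tray fixed to its -y side. Origin: centre of the block's underside, on the worktop; z up.
- tray (a point): Centre of the catch tray's floor, at y -107 mm in the flange's frame. Sheet steel, open towards the flange: 130 mm wide (x), from the block's edge (y -55) to y -160 mm, floor 3 mm above the worktop, 3 mm walls 30 mm high on the other three sides. Nuts pushed off the flange's -y edge drop 22 mm into it.
- flange_hole_a (a point): Mouth of the flange's tapped hole at x +50, y +38 mm in the flange's frame, 25 mm above the worktop.
- flange_hole_c (a point): Mouth of the flange's tapped hole at x -50, y -38 mm in the flange's frame (diagonally across from hole a).
- cover: Loose grey cover plate lying flat, 150 (x) x 116 (y) x 6 mm, about 0.35 kg, four 18 mm through holes at x +-50, y +-38 mm. Bridge handle on its middle: steel bar 14 mm thick (x), 70 mm long (y), 28 to 46 mm above the plate's underside, on two end posts. Origin: centre of the plate's underside; z up. Same when turned by half a turn.
- cover_hole_a (a point): Centre of the cover's hole at x +50, y +38 mm in the cover's frame, at mid-thickness (3 mm above the underside).
- cover_hole_c (a point): Centre of the cover's hole at x -50, y -38 mm in the cover's frame (diagonally across from hole a).
- rake: Loose bench rake standing upright on the worktop, about 0.12 kg: a straight white foot with a black rubber lip, 110 mm long (x), 24 mm thick (y), 22 mm high, and a grey upright grip in its middle, 22 x 22 mm, from the foot up to 90 mm above the underside. Origin: centre of its underside; z up.
- nut_0: One of three loose dark steel hexagon nuts, 19 mm across flats, 11 mm high, about 20 g, lying flat on the flange's top (within about 45 mm of its centre in x and 28 mm in y). Origin: centre of its underside.
- nut_1: One of three loose dark steel hexagon nuts, 19 mm across flats, 11 mm high, about 20 g, lying flat on the flange's top (within about 45 mm of its centre in x and 28 mm in y). Origin: centre of its underside.
- nut_2: One of three loose dark steel hexagon nuts, 19 mm across flats, 11 mm high, about 20 g, lying flat on the flange's top (within about 45 mm of its centre in x and 28 mm in y). Origin: centre of its underside.
- bath_top (a point): Obstacle, not part of the job: middle of the top of the white water bath, a fixed box of about 230 x 300 mm, turned, standing on the worktop between the cover plate (left of it) and the flange (right of it). Its top is 0.2 m up, with a small key on it up to 0.22 m: carry things over it.
- beaker: Bystander: small glass beaker, 56 mm wide, 71 mm high, standing on the worktop near the rake and the tray. Origin: centre of its underside.
- petri_dish: Bystander: clear petri dish, 88 mm wide, 14 mm high, lying beyond the cover plate. Origin: centre of its underside.
- stopper: Bystander: tan rubber stopper, 24 mm wide, 22 mm high, standing beyond the flange's +y edge. Origin: centre of its underside.
Not all that is in view belongs to the job. There is more than one size of the cover; the one meant has the size given above.

How it is judged:
By the outcome, as a careful person would: the job done as asked, in the order asked, and still so for the second after the job is handed in, while the arm keeps its last pose, push and grip.
It also fails if it takes over 72 s, if anything falls off the work surface, if the arm or the gripper's body presses on something with over 40 N, if the wrist force passes 120 N, or if a joint passes its speed limit or range.

## Robot

A 6-joint arm with a two-finger parallel gripper is mounted at the origin on a cart in front of the work surface, level with it; the furniture and walls round the work are solid. World frame = base frame: x ahead of the robot, y to its left, z up, the work surface at z = 0. Lengths are in mm, angles in degrees, forces in N, time in s.
With the tool pointing down it reaches from about 300 to 850 mm from the base axis. Payload 4.2 kg.
Tool frame: the origin (TCP) lies at the very end of the fingers, on their centre line; the grasp point (between the pads) lies 19 mm behind it (env.tcp_to_grasp is the distance from the TCP to the grasp point, in mm); z points along the fingers, y is the line along which they close (so a half turn about z gives the same grasp; the last joint's range is limited). The gripper opens to 91 mm and grips with 3 to 60 N. Pads are 32 mm wide; open, the fingers measure 118 mm over their backs; the gripper's body (76 mm by 178 mm) begins 60 mm behind the grasp point.
Start: joints at [-74.656, 18.312, 89.639, -0, 72.044, -1.146], TCP at [163.213, -551.366, 213.976] pointing down, gripper open.
Joint ranges: [-177.97, 177.97], [-48.28, 115.42], [12.27, 149.76], [-77.06, 257.06], [2.81, 150.46], [-146.56, 146.56]. Speed limits (degrees/s): [147.25, 147.25, 180, 180, 180, 180].

## Interface

Orientations are given as [roll, pitch, yaw] about the fixed x, y, z axes, in that order (R = Rz(yaw) Ry(pitch) Rx(roll)).
In Python, from workcell import env gives the robot as it stands.
- The arm moves only by the tool move_arm, never from a script. Its argument "plan" is a list of rows, each a list of 3 entries, a list of its own where there are three numbers: the shift along the world's x, y, z in cm, then the turn about the world's z in degrees, then the closure, from 0 (fully open) to 1 (shut). In form: [[[x, y, z], turn, claw], ...]. A call has 1 to 5 rows; each row shifts and turns the commanded pose from where the row before left it; what a row does not reach is not made up. A row lasts 1/10 s, in which the tool goes at most 50 mm and 8.59 degrees, less where a joint would pass 70% of its speed; a pose out of reach is approached as far as the arm can. A call is refused whole if a number of a shift passes 5 or a number of a turn 8.59, either way. A call with a gripper value outside its range is refused whole. The fingers move at their own pace and stop on an object; "squeeze" is the grip in N (left out, the last holds). Time passes only in rows, so rows that do not move let the fingers close. It gives the time, the measured TCP pose, the force, the opening and the grip force at its end, in the units of the state.
- env.state(): the state, without advancing time (a new reading comes with each control period).
- env.grab_frame(name): name is "scene" or "side" or "wrist"; returns a dict with "frame" (384x512x3 uint8, red, green, blue), "z_map" (384x512 float32, mm along the optical axis (not along the pixel's ray), 0 where there is no reading), "fovy" (degrees; the focal length in pixels is half the picture's height over the tangent of half this angle, whatever the lens; pixels are square), "cx", "cy" (the principal point, pixels), "D" ([k1, k2, p1, p2, k3] as OpenCV has them; the pictures are not rectified), "position" and "orientation" of the camera in the world. Camera axes: x right, y down, z forward; pixel columns grow to the right and rows downward; lengths in mm; the calibration is good to about 2 mm. A picture is of the moment at which its call begins.
- env.job_done(): hands the job in; it is judged then, once.
Trained networks look in a picture, given as the dict that the camera call returned (one of the last four; its "shot" number tells which), for a name from the list of things; names that differ only in an ending like _2 or _b are one class to them, and where a whole thing is asked for, a point or a joint stands for the part that bears it (a point fixed in the world has none). Each returns a list of dicts, best first, with "score" (0 to 1); they miss things now and then, are a little off and sometimes report something else, mostly with a low value. They report only what shows in the picture. A call takes as long as a camera call. They do not tell look-alikes from the thing itself.
- env.search_frame(picture, label): "point" ([column, row] in pixels, amid what is visible of it).
- env.landmark_of(picture, label): "point" ([column, row] in pixels: a listed point, or the origin of a listed thing).
The state is a dict: "time_s": time; "qpos": joint angles; "qvel": joint speeds; "effort": joint torques, N m; "ee_pos": TCP position; "ee_rot": TCP orientation; "force": force on the tool from outside, world axes, zero at the start; "torque": the same for the moment, N m; "gripper_width": finger opening in mm; "gripper_force": force on a finger pad.
Only numpy, scipy, OpenCV 4.12 (cv2) and the standard library are available. Lean on these libraries where they do the work, as an engineer would, in place of code of your own. Each camera call takes 0.05 s, during which the arm holds its last target. There are 200 camera calls.

## Working session

There is one attempt and no reset: what is moved stays moved. The work goes in short steps, Python scripts to look and compute and a tool call to move; the robot and the scene stay as the last step left them, time stands still between calls to the robot, and variables do not carry over. Pictures are saved under pics/ and viewed, at most 10 in all, crops included, and the job is handed in when it is done.

Besides the shell and the picture viewer there is one more tool, called as a command line: name --argument value ..., lists and objects as JSON in quotes. move_arm: Moves the arm, as the interface text tells. Its arguments: {"type":"object","properties":{"plan":{"type":"array","items":{"type":"array"}},"squeeze":{"type":"number"}},"required":["plan"]}

```bash
mkdir -p pics; cat > h.py <<'E'
import numpy as np, cv2
from scipy.spatial.transform import Rotation as Ro
from workcell import env
def cam(p):
    f=p["frame"].shape[0]/2/np.tan(np.radians(p["fovy"]/2))
    K=np.array([[f,0,p["cx"]],[0,f,p["cy"]],[0,0,1.]])
    o=np.array(p["orientation"],float)
    R=Ro.from_euler('xyz',o,degrees=True).as_matrix() if o.shape==(3,) else (o if o.shape==(3,3) else None)
    return K,np.array(p["D"],float),R,np.array(p["position"],float)
def rays(p,uv):
    K,D,R,t=cam(p); n=cv2.undistortPoints(np.array(uv,float).reshape(-1,1,2),K,D).reshape(-1,2)
    return np.c_[n,np.ones(len(n))]@R.T,t
def onz(p,uv,z):
    d,t=rays(p,uv); return t+d*((z-t[2])/d[:,2])[:,None]
def depth(p,uv):
    d,t=rays(p,uv); uv=np.round(np.array(uv).reshape(-1,2)).astype(int)
    return t+d*p["z_map"][uv[:,1],uv[:,0]][:,None]
def cloud(p):
    v,u=np.mgrid[0:384,0:512]; uv=np.c_[u.ravel(),v.ravel()]
    return depth(p,uv).reshape(384,512,3)
def proj(p,X):
    K,D,R,t=cam(p); Xc=(np.array(X,float).reshape(-1,3)-t)@R
    return cv2.projectPoints(Xc,np.zeros(3),np.zeros(3),K,D)[0].reshape(-1,2)
def save(p,n): cv2.imwrite(f"pics/{n}.png",p["frame"][:,:,::-1])
E
python3 - <<'E'
from h import *
im=[]
for c in ["scene","side","wrist"]:
    p=env.grab_frame(c); im.append(p["frame"]); print(c,p["position"],p["orientation"],p["fovy"],p["D"])
    for l in ["flange","tray","flange_hole_a","flange_hole_c","cover","cover_hole_a","cover_hole_c","rake","nut_0","bath_top","beaker","petri_dish","stopper"]:
        for r in env.landmark_of(p,l)[:4]:
            if r["score"]>.2: print(l,round(r["score"],2),np.round(r["point"]),np.round(depth(p,r["point"])[0]))
    save(p,c)
cv2.imwrite("pics/all.png",np.vstack([np.hstack([cv2.resize(i,(400,300)) for i in im[:2]]),np.hstack([cv2.resize(im[2],(400,300)),np.zeros((300,400,3),np.uint8)])])[:,:,::-1])
print(env.state())
E
```

```text
scene [-587.21157367 -717.91634639 1072.51477872] [-124.45080913    0.72851388  -54.2840952 ] 46.739399945289364 [-0.16063875  0.          0.          0.          0.        ]
flange 0.56 [354. 263.] [ 507. -336.   24.]
flange 0.39 [315. 287.] [ 336. -280.   23.]
tray 0.78 [379. 275.] [ 118. -532.  393.]
flange_hole_a 0.95 [349. 246.] [ 575. -284.   29.]
flange_hole_a 0.73 [356. 266.] [ 497. -349.   26.]
flange_hole_c 0.95 [349. 246.] [ 575. -284.   29.]
flange_hole_c 0.73 [356. 266.] [ 497. -349.   26.]
cover 0.71 [191. 213.] [ 82. -16. 364.]
cover 0.54 [130. 193.] [374. 658.   7.]
cover 0.52 [320. 225.] [ 657. -125.   -0.]
cover_hole_a 0.84 [119. 190.] [368. 722.   2.]
cover_hole_a 0.83 [134. 192.] [394. 656.  -1.]
cover_hole_a 0.51 [187. 207.] [ 79.  -6. 381.]
cover_hole_a 0.46 [190. 226.] [ 80. -10. 319.]
cover_hole_c 0.84 [119. 190.] [368. 722.   2.]
cover_hole_c 0.83 [134. 192.] [394. 656.  -1.]
cover_hole_c 0.51 [187. 207.] [ 79.  -6. 381.]
cover_hole_c 0.46 [190. 226.] [ 80. -10. 319.]
rake 0.65 [317. 285.] [ 347. -280.   23.]
nut_0 0.56 [354. 248.] [ 574. -306.   28.]
nut_0 0
[... 1622 characters left out ...]
    0.          0.        ]
{'time_s': 2.1, 'qpos': array([-7.46539584e+01,  1.83112104e+01,  8.96393421e+01, -1.28103967e-03,
        7.20435077e+01, -1.14754589e+00]), 'qvel': array([-0.03972458,  0.0311604 ,  0.03144723, -0.03559253, -0.02896276,
       -0.05346859]), 'effort': array([ 3.88775834e-04, -4.12347150e+01, -2.32227945e+01,  7.28768343e-02,
        3.77366971e-02, -5.53535884e-07]), 'ee_pos': array([ 163.22940025, -551.36094564,  213.98052313]), 'ee_rot': array([1.79994086e+02, 1.33739451e-03, 1.64939823e+01]), 'force': array([0.22145181, 0.43253834, 0.51311892]), 'torque': array([-0.01909411, -0.00926531,  0.00631022]), 'gripper_force': 0.0, 'gripper_width': 91.40500745141593}
```

View pics/all.png

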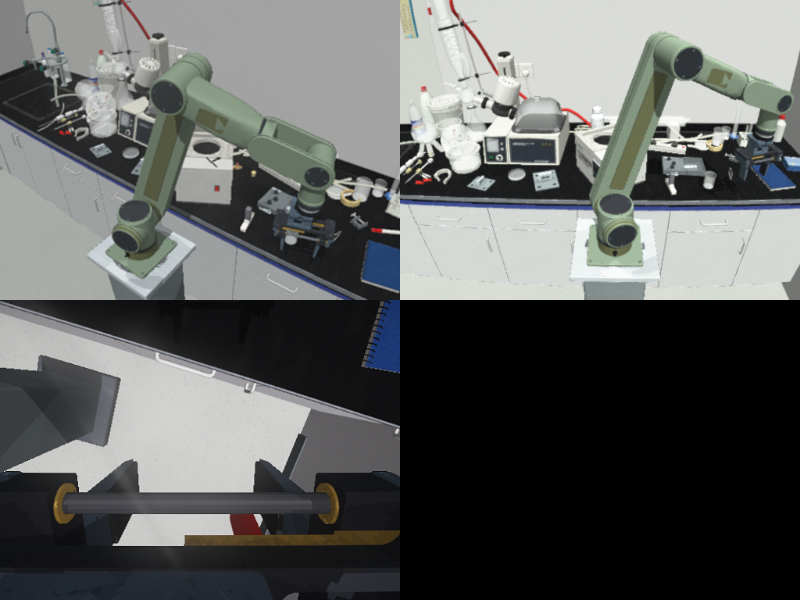

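Scene: in the side picture the flange is near (348,210) and the rake near (341,235). There are two plates: (187,230) with a hole diagonal of about 116 mm, and (102,235) at about 97 mm. The first is closer to the 125.6 mm expected. I'll confirm it in an enlarged crop.

```bash
python3 - <<'E'
from h import *
f=cv2.imread("pics/side.png")
a=cv2.resize(f[195:265,80:230],(800,373),interpolation=cv2.INTER_CUBIC); b=cv2.resize(f[185:260,310:410],(290,218),interpolation=cv2.INTER_CUBIC)
g=cv2.imread("pics/scene.png"); c=cv2.resize(g[225:325,290:420],(283,218),interpolation=cv2.INTER_CUBIC)
o=np.zeros((595,800,3),np.uint8); o[:373]=a; o[376:594,:290]=b; o[376:594,300:583]=c
cv2.imwrite("pics/crop1.png",o)
E
```

```text
(no output)
```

View pics/crop1.png

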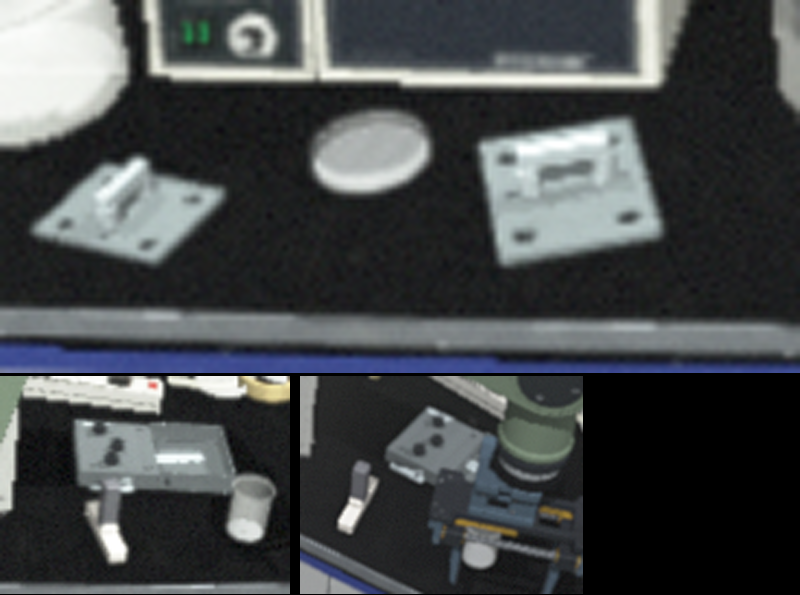

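The upper crop settles it: the right-hand plate at side pixel (187,230) is bigger than the one at (102,235), with the dish between them, so it is the cover. The rake stands at about (341,235), in front of the flange. The three nuts are near the flange's left half, and the beaker is at (390,238). Next I'll look from above.

move_arm --plan '[[[3.2, 3.1, 1.3], -1.2, 0], [[3.2, 3.1, 1.3], -1.2, 0], [[3.2, 3.1, 1.3], -1.2, 0], [[3.2, 3.1, 1.3], -1.2, 0], [[3.2, 3.1, 1.3], -1.2, 0]]'

```text
time_s: 2.6
ee_pos: [324.2, -395.0, 279.7]
ee_rot: [180.0, -0.0, 10.4]
force: [-0.1, 0.2, -0.1]
gripper_width: 91.3
gripper_force: 0.0
```

move_arm --plan '[[[3.2, 3.1, 1.3], -1.2, 0], [[3.2, 3.1, 1.3], -1.2, 0], [[3, 3.1, 1.3], -1.2, 0], [[0, 0, 0], 0, 0]]'

```text
time_s: 3.0
ee_pos: [420.8, -300.5, 319.8]
ee_rot: [179.9, -0.3, 7.2]
force: [-0.9, -1.1, -0.9]
gripper_width: 91.5
gripper_force: 0.0
```

```bash
python3 - <<'E'
from h import *
s=env.state(); print(s["time_s"],s["ee_pos"],s["ee_rot"])
p=env.grab_frame("wrist"); print(p["position"],p["orientation"])
for l in ["flange_hole_a","flange","tray","rake","nut_0","beaker","stopper"]:
    for r in env.landmark_of(p,l)[:4]:
        if r["score"]>.2: print(l,round(r["score"],2),np.round(r["point"]),np.round(depth(p,r["point"])[0]), np.round(onz(p,r["point"],25)[0]))
save(p,"w1"); np.savez("pics/w1.npz",**{k:np.array(v) for k,v in p.items()})
E
```

```text
3.0 [ 420.83063301 -300.47171449  319.83218445] [179.92321467  -0.25925833   7.22642043]
[ 491.64731441 -291.80772006  489.57355057] [ 1.65484469e+02 -2.18166484e-03 -8.28163408e+01]
flange_hole_a 0.96 [256.  36.] [ 598. -286.   24.] [ 598. -286.   25.]
flange_hole_a 0.81 [286. 114.] [ 495. -346.   24.] [ 495. -346.   25.]
flange 0.44 [230. 191.] [ 375. -276.   62.] [ 365. -274.   25.]
tray 0.64 [338.  96.] [ 533. -425.    2.] [ 531. -419.   25.]
rake 0.87 [231. 189.] [ 375. -276.   51.] [ 369. -275.   25.]
nut_0 0.65 [256. 106.] [ 502. -298.   25.] [ 502. -298.   25.]
nut_0 0.64 [264.  46.] [ 586. -299.   24.] [ 585. -299.   25.]
nut_0 0.55 [271.  80.] [ 541. -315.   24.] [ 541. -315.   25.]
beaker 0.7 [344. 192.] [ 396. -441.   70.] [ 386. -457.   25.]
```

View pics/w1.png

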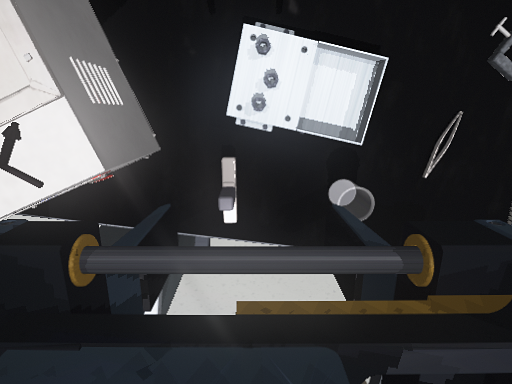

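The wrist view shows the flange's tapped holes near (253,37), (305,49), (239,107) and (288,118). The nuts are at (263,45), (271,78) and (259,101), with the tray to their right. The rake's foot is at (230,188) and its grip top at (227,200). The beaker is at (350,198). Now I'll fit precise poses.

```bash
python3 - <<'E'
from h import *
z=np.load("pics/w1.npz"); p={k:z[k] for k in z.files}
g=cv2.cvtColor(p["frame"],cv2.COLOR_RGB2GRAY).astype(float)
H=[]
for u,v in [(253,37),(305,49),(239,107),(288,118)]:
    w=g[v-6:v+7,u-6:u+7]; m=np.clip(np.median(w)-25-w,0,None); yy,xx=np.mgrid[v-6:v+7,u-6:u+7]
    c=[(m*xx).sum()/m.sum(),(m*yy).sum()/m.sum()]; X=onz(p,c,25)[0]; H.append(X[:2]); print(np.round(c,1),np.round(X,1))
H=np.array(H); M=np.array([[50,38],[50,-38],[-50,38],[-50,-38.]])
# rigid fit
hc=H.mean(0); A=M.T@(H-hc); yaw=np.arctan2(A[0,1]-A[1,0],A[0,0]+A[1,1]); R=np.array([[np.cos(yaw),-np.sin(yaw)],[np.sin(yaw),np.cos(yaw)]])
print("flange",hc,np.degrees(yaw),"res",np.round(M@R.T+hc-H,1))
for u,v in [(263,45),(271,78),(259,101)]: print("nut local",np.round((onz(p,[u,v],34)[0][:2]-hc)@R,1))
C=cloud(p); ok=p["z_map"]>0
def fit(zl,zh,x0,x1,y0,y1,n):
    m=ok&(C[...,2]>zl)&(C[...,2]<zh)&(C[...,0]>x0)&(C[...,0]<x1)&(C[...,1]>y0)&(C[...,1]<y1)
    P=C[m]; r=cv2.minAreaRect(P[:,:2].astype(np.float32)); print(n,m.sum(),np.round(r[0],1),np.round(r[1],1),round(r[2],1),np.round(np.median(P[:,2]),1)); 
fit(17,28,300,440,-330,-220,"foot"); fit(82,98,300,440,-330,-220,"grip"); fit(20,30,430,640,-400,-220,"block");fit(60,80,300,440,-500,-400,"beaker")
E
```

```text
[254.7  38.3] [ 594.4 -284.5   25. ]
[303.9  49.3] [ 589. -357.   25.]
[238.8 107.2] [ 496.6 -272.8   25. ]
[287.4 118.1] [ 489.9 -348.2   25. ]
flange [ 542.46516903 -315.59791039] -5.482103672152113 res [[ 1.5  1.9]
 [-0.4 -1.2]
 [-0.2 -0.2]
 [-0.9 -0.5]]
nut local [40.9 22.3]
nut local [0.4 0.9]
nut local [-34.7  10.6]
foot 532 [ 362.9 -270.9] [108.9  21.9] 8.1 20.4
grip 220 [ 364.1 -271.4] [20.7 21.3] 5.3 88.2
block 6512 [ 542.  -332.2] [146.3 129.5] 85.0 23.6
beaker 272 [ 385.1 -465.6] [55.8 43.1] 62.7 67.7
```

```bash
python3 - <<'E'
from h import *
z=np.load("pics/w1.npz"); p={k:z[k] for k in z.files}
C=cloud(p); ok=p["z_map"]>0
m=ok&(C[...,2]>90)&(C[...,2]<215)&(C[...,1]>-240)&(C[...,0]>280); m[200:]=0
P=C[m]
for x in range(300,720,30):
    q=P[(abs(P[:,0]-x)<15)]; print(x, len(q), np.round(q[:,1].min()) if len(q) else None, end='; ')
print(env.state()["ee_pos"],env.state()["ee_rot"])
E
```

```text
300 0 None; 330 1 -25.0; 360 58 -85.0; 390 1784 -140.0; 420 3685 -154.0; 450 4020 -144.0; 480 3630 -126.0; 510 3198 -112.0; 540 2663 -95.0; 570 1235 -75.0; 600 57 -58.0; 630 0 None; 660 0 None; 690 0 None; [ 416.28986    -304.1854526   317.60921308] [-1.79982190e+02  4.18880478e-02  6.77738263e+00]
```

```bash
cat > meas.py <<'E'
from h import *
from scipy.optimize import least_squares
def flange(p):
    g=cv2.cvtColor(p["frame"],cv2.COLOR_RGB2GRAY).astype(float)
    M=np.array([[50,38],[50,-38],[-50,38],[-50,-38.]]); x=np.array([542.7,-315,-5.1])
    for it in range(2):
        a=np.radians(x[2]);R=np.array([[np.cos(a),-np.sin(a)],[np.sin(a),np.cos(a)]])
        W=M@R.T+x[:2]; uv=proj(p,np.c_[W,np.full(4,25)]); S=[];O=[]
        for i,(u,v) in enumerate(np.round(uv).astype(int)):
            if not(6<=u<505 and 6<=v<377): continue
            w=g[v-5:v+6,u-5:u+6]; m=np.clip(np.median(w)-25-w,0,None)
            if m.sum()<50: continue
            yy,xx=np.mgrid[v-5:v+6,u-5:u+6]; S.append(onz(p,[(m*xx).sum()/m.sum(),(m*yy).sum()/m.sum()],25)[0][:2]);O.append(M[i])
        S=np.array(S);O=np.array(O)
        def r(x):
            a=np.radians(x[2]);R=np.array([[np.cos(a),-np.sin(a)],[np.sin(a),np.cos(a)]]); return (O@R.T+x[:2]-S).ravel()
        s=least_squares(r,x,loss='soft_l1',f_scale=.7); x=s.x
    print("flange",np.round(x,2),"res",np.round(r(x),1)); return x
def box(p,zl,zh,x0,x1,y0,y1,n):
    C=cloud(p); m=(p["z_map"]>0)&(C[...,2]>zl)&(C[...,2]<zh)&(C[...,0]>x0)&(C[...,0]<x1)&(C[...,1]>y0)&(C[...,1]<y1)
    P=C[m]; r=cv2.minAreaRect(P[:,:2].astype(np.float32)); print(n,m.sum(),np.round(r[0],1),np.round(r[1],1),round(r[2],1),np.round(np.median(P[:,2]),1)); return P
E
python3 - <<'E'
from meas import *
p=env.grab_frame("wrist"); flange(p)
box(p,17,28,300,440,-330,-220,"foot"); box(p,82,98,300,440,-330,-220,"grip")
p=env.grab_frame("side"); flange(p)
E
```

```text
flange [ 542.68 -315.15   -5.29] res [ 0.9  1.   0.1 -0.6 -0.3  0.  -0.4 -0.2]
foot 540 [ 363.7 -271. ] [108.1  22. ] 8.4 20.4
grip 230 [ 363.7 -271.2] [21.1 21.4] 5.5 88.1
flange [ 553.58 -314.18  -18.62] res [-20.4  -0.  -31.6   2.6  20.2 -10.7  32.3   0. ]
```

move_arm --plan '[[[-2.7, 1.6, -3.6], 1, 0], [[-2.6, 1.6, -3.6], 0, 0], [[0, 0, -4.8], 0, 0], [[0, 0, -4.8], 0, 0], [[0, 0, -4.0], 0, 0]]'

```text
time_s: 4.0
ee_pos: [363.2, -271.1, 108.2]
ee_rot: [-180.0, 0.0, 7.8]
force: [0.3, -0.5, -0.3]
gripper_width: 91.3
gripper_force: 0.0
```

move_arm --plan '[[[0, 0, -3.5], 0, 0], [[0, 0, -2.0], 0, 0], [[0, 0, 0], 0, 1], [[0, 0, 0], 0, 1], [[0, 0, 0], 0, 1]]' --squeeze 30

```text
time_s: 4.5
ee_pos: [365.2, -272.3, 56.3]
ee_rot: [179.9, -0.1, 7.9]
force: [0.3, 0.1, 0.7]
gripper_width: 70.1
gripper_force: 0.0
```

move_arm --plan '[[[0, 0, 0], 0, 1], [[0, 0, 0], 0, 1], [[0, 0, 0], 0, 1], [[0, 0, 0], 0, 1]]'

```text
time_s: 4.9
ee_pos: [364.3, -271.4, 55.3]
ee_rot: [180.0, -0.0, 7.9]
force: [0.1, -0.3, -1.0]
gripper_width: 38.3
gripper_force: 0.0
```

move_arm --plan '[[[0, 0, 0], 0, 1], [[0, 0, 0], 0, 1], [[0, 0, 0], 0, 1], [[0, 0, 0], 0, 1]]'

```text
time_s: 5.3
ee_pos: [364.2, -271.3, 55.0]
ee_rot: [180.0, 0.0, 7.9]
force: [0.4, 0.2, 1.0]
gripper_width: 21.8
gripper_force: 30.0
```

move_arm --plan '[[[0, 0, 3], 0, 1], [[1, -1, 4], 0, 1], [[4.4, 0, 0], -3.3, 1], [[4.4, 0, 0], -3.3, 1], [[4.4, 0.8, 0], -3.3, 1]]'

```text
time_s: 5.8
ee_pos: [507.7, -274.0, 125.2]
ee_rot: [179.9, -0.0, -2.2]
force: [1.2, -1.6, -1.6]
gripper_width: 21.8
gripper_force: 30.0
```

move_arm --plan '[[[4.1, 1.2, 0], -3.3, 1], [[0, 0, 0], 0, 1], [[0, 0, 0], 0, 1]]'

```text
time_s: 6.1
ee_pos: [547.0, -260.7, 123.8]
ee_rot: [-180.0, 0.1, -5.2]
force: [-0.3, 0.7, -0.8]
gripper_width: 22.1
gripper_force: 30.0
```

```bash
python3 - <<'E'
from meas import *
s=env.state(); print(s["ee_pos"],s["ee_rot"],s["force"])
p=env.grab_frame("wrist"); save(p,"w2")
E
```

```text
[ 547.01379165 -260.69182686  123.84104072] [-1.79973357e+02  1.45316534e-01 -5.19456628e+00] [-0.27626725  0.65467201 -0.81418962]
```

View pics/w2.png

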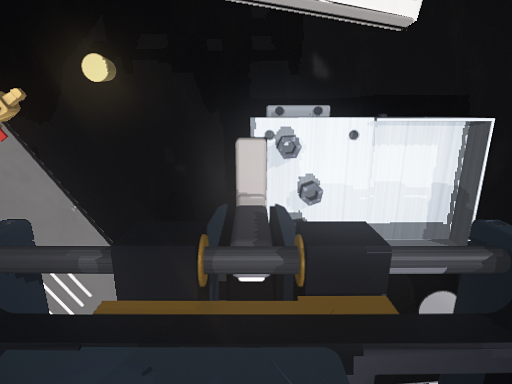

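The foot hangs parallel to the flange's +y edge, with its end at (250,138). The nuts are ahead of it at (288,145) and (309,189), and the third is hidden under the gripper. The stopper at (97,67) is clear.

move_arm --plan '[[[0, 0, -2.5], 0, 1], [[0, 0, -1.2], 0, 1], [[0, 0, -0.5], 0, 1], [[0, 0, 0], 0, 1], [[0, 0, 0], 0, 1]]'

```text
time_s: 6.65
ee_pos: [547.3, -261.8, 83.6]
ee_rot: [180.0, -0.1, -5.3]
force: [0.2, 0.2, -1.7]
gripper_width: 22.1
gripper_force: 30.0
```

move_arm --plan '[[[-0.1, -1, -0.1], 0, 1], [[-0.1, -1.2, 0], 0, 1], [[-0.1, -1.2, 0], 0, 1], [[-0.1, -1.2, 0], 0, 1], [[-0.1, -1.2, 0], 0, 1]]'

```text
time_s: 7.15
ee_pos: [542.1, -320.7, 82.1]
ee_rot: [180.0, -0.0, -5.3]
force: [0.4, 0.9, -0.5]
gripper_width: 21.6
gripper_force: 30.0
```

move_arm --plan '[[[-0.1, -1.2, 0], 0, 1], [[-0.1, -1.2, 0], 0, 1], [[-0.1, -1.2, 0], 0, 1], [[-0.1, -1.2, 0], 0, 1], [[-0.1, -1.2, 0], 0, 1]]'

```text
time_s: 7.65
ee_pos: [537.1, -380.6, 81.9]
ee_rot: [180.0, 0.0, -5.3]
force: [-0.8, 0.2, -1.3]
gripper_width: 21.6
gripper_force: 30.0
```

move_arm --plan '[[[-0.1, -1, 0], 0, 1], [[0, 0, 0], 0, 1], [[0, 0, 0], 0, 1], [[0, 0, 0], 0, 1]]'

```text
time_s: 8.05
ee_pos: [536.2, -388.8, 81.9]
ee_rot: [-180.0, 0.0, -5.3]
force: [-0.4, -0.3, -1.4]
gripper_width: 21.7
gripper_force: 30.0
```

move_arm --plan '[[[0, 0, 4.5], 0, 1], [[0, 0, 4.5], 0, 1], [[-2, 1.5, 4], 0, 1], [[-3, 2, 3], 0, 1], [[-4, 2, 1.5], 0, 1]]'

```text
time_s: 8.55
ee_pos: [447.3, -334.0, 260.0]
ee_rot: [179.8, -0.3, -5.2]
force: [-0.1, 0.4, -1.5]
gripper_width: 22.0
gripper_force: 30.0
```

move_arm --plan '[[[-3, 1.5, 0], 0, 1], [[0, 0, 0], 0, 1], [[0, 0, 0], 0, 1]]'

```text
time_s: 8.85
ee_pos: [416.2, -318.9, 257.6]
ee_rot: [180.0, -0.1, -5.3]
force: [0.3, -1.0, -1.2]
gripper_width: 22.2
gripper_force: 30.0
```

```bash
python3 - <<'E'
from meas import *
s=env.state(); print(s["ee_pos"],s["ee_rot"],s["force"])
p=env.grab_frame("wrist"); save(p,"w3"); flange(p); box(p,90,220,300,600,-230,-100,"bath")
E
```

```text
[ 416.20685107 -318.88529237  257.6363663 ] [ 1.79951863e+02 -9.34277809e-02 -5.29093774e+00] [ 0.31960938 -1.016703   -1.15778315]
flange [ 543.25 -315.02   -5.07] res [-0.7 -0.1  0.2 -0.1  0.2  0.2  0.1 -0. ]
bath 9662 [ 447.9 -127.4] [137.1  54.7] 0.0 159.4
```

View pics/w3.png

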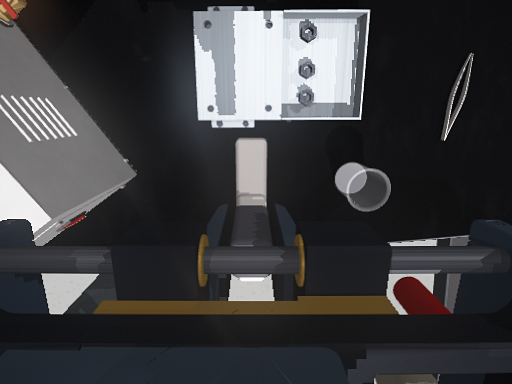

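All three nuts lie in the tray, at (308,32), (306,69) and (306,97). The flange is clear, with holes at (207,24), (268,24), (210,108) and (268,107). Next I'll stand the rake up.

move_arm --plan '[[[-2.6, 1.7, -3.5], 0, 1], [[-2.6, 1.7, -3.5], 0, 1], [[0, 0, -4.5], 0, 1], [[0, 0, -4], 0, 1], [[0, 0, -2.8], 0, 1]]'

```text
time_s: 9.4
ee_pos: [364.2, -284.9, 71.2]
ee_rot: [-179.9, 0.1, -5.3]
force: [-0.2, -0.1, -1.7]
gripper_width: 21.6
gripper_force: 30.0
```

move_arm --plan '[[[0, 0, -1], 0, 1], [[0, 0, -0.4], 0, 1], [[0, 0, 0], 0, 1], [[0, 0, 0], 0, 1]]'

```text
time_s: 9.8
ee_pos: [365.4, -286.3, 61.1]
ee_rot: [179.9, -0.1, -5.3]
force: [0.3, -0.2, -1.3]
gripper_width: 21.7
gripper_force: 30.0
```

move_arm --plan '[[[0, 0, -0.3], 0, 1], [[0, 0, -0.1], 0, 1], [[0, 0, 0], 0, 1], [[0, 0, 0], 0, 1]]'

```text
time_s: 10.2
ee_pos: [364.3, -285.4, 56.2]
ee_rot: [180.0, -0.0, -5.3]
force: [0.6, 0.8, -0.9]
gripper_width: 21.8
gripper_force: 30.0
```

move_arm --plan '[[[0, 0, -0.1], 0, 1], [[0, 0, 0], 0, 1], [[0, 0, 0], 0, 1]]'

```text
time_s: 10.5
ee_pos: [364.3, -285.4, 55.0]
ee_rot: [180.0, -0.0, -5.3]
force: [0.5, 0.1, -1.1]
gripper_width: 21.8
gripper_force: 30.0
```

move_arm --plan '[[[0, 0, -0.05], 0, 1], [[0, 0, 0], 0, 1], [[0, 0, 0], 0, 1]]'

```text
time_s: 10.8
ee_pos: [364.3, -285.4, 55.0]
ee_rot: [180.0, -0.0, -5.3]
force: [-1.1, 0.9, 5.6]
gripper_width: 22.0
gripper_force: 30.0
```

Contact. I'll release slowly.

move_arm --plan '[[[0, 0, 0], 0, 0.6], [[0, 0, 0], 0, 0.4], [[0, 0, 0], 0, 0.2], [[0, 0, 0], 0, 0], [[0, 0, 0], 0, 0]]'

```text
time_s: 11.3
ee_pos: [364.2, -285.3, 54.4]
ee_rot: [-180.0, 0.0, -5.3]
force: [-0.9, -0.2, 0.8]
gripper_width: 58.9
gripper_force: 0.0
```

move_arm --plan '[[[0, 0, 0], 0, 0], [[0, 0, 0], 0, 0], [[0, 0, 0], 0, 0]]'

```text
time_s: 11.6
ee_pos: [364.2, -285.4, 54.5]
ee_rot: [180.0, -0.0, -5.3]
force: [-0.0, -0.3, 0.2]
gripper_width: 82.7
gripper_force: 0.0
```

move_arm --plan '[[[0, 0, 3], 0, 0], [[0, 0, 4.8], 0, 0], [[0, 0, 4.8], 0, 0], [[0, 0, 4.8], 0, 0], [[0, 0, 4.8], 0, 0]]'

```text
time_s: 12.1
ee_pos: [363.8, -285.1, 278.6]
ee_rot: [180.0, -0.0, -5.3]
force: [-0.2, -0.6, -0.3]
gripper_width: 91.3
gripper_force: 0.0
```

move_arm --plan '[[[0, 1, 4.4], 8.3, 0], [[0.4, 4.3, 1], 8.3, 0], [[0.4, 4.3, 0], 8.3, 0], [[0.4, 4.3, 0], 8.3, 0], [[0.4, 4.3, 0], 8.3, 0]]'

```text
time_s: 12.6
ee_pos: [379.9, -101.8, 330.6]
ee_rot: [180.0, -0.0, 36.5]
force: [0.5, -0.4, -0.6]
gripper_width: 91.0
gripper_force: 0.0
```

move_arm --plan '[[[0.4, 4.3, 0], 8.3, 0], [[0.4, 4.3, 0], 8.3, 0], [[0.4, 4.3, 0], 8.3, 0], [[0.4, 4.3, 0], 8.3, 0], [[0.4, 4.3, 0], 8.3, 0]]'

```text
time_s: 13.1
ee_pos: [399.8, 113.4, 330.6]
ee_rot: [180.0, -0.0, 78.0]
force: [1.0, -1.0, 0.3]
gripper_width: 91.2
gripper_force: 0.0
```

move_arm --plan '[[[0, 4.3, 0], 8.3, 0], [[0, 4.3, 0], 8.3, 0], [[0, 3.5, 0], 0, 0], [[0, 0, 0], 0, 0], [[0, 0, 0], 0, 0]]'

```text
time_s: 13.6
ee_pos: [399.9, 232.7, 330.1]
ee_rot: [-180.0, 0.1, 94.4]
force: [0.2, -0.1, -0.1]
gripper_width: 91.1
gripper_force: 0.0
```

```bash
python3 - <<'E'
from meas import *
s=env.state(); print(s["ee_pos"],s["ee_rot"],s["time_s"])
p=env.grab_frame("wrist"); save(p,"w4"); np.savez("pics/w4.npz",**{k:np.array(v) for k,v in p.items()})
for l in ["cover","cover_hole_a"]:
    for r in env.landmark_of(p,l)[:6]:
        if r["score"]>.2: print(l,round(r["score"],2),np.round(r["point"]),np.round(depth(p,r["point"])[0]), np.round(onz(p,r["point"],6)[0],1))
e=box(p,2,12,300,530,220,460,"plate"); b=box(p,38,54,300,530,220,460,"bar")
p=env.grab_frame("scene"); save(p,"s4")
E
```

```text
[399.90718425 232.74596443 330.09022041] [-1.79955039e+02  6.47965001e-02  9.43825948e+01] 13.6
cover 0.88 [265.  82.] [412. 346.  44.] [413.8 349.2   6. ]
cover_hole_a 0.74 [294.  48.] [454. 404.   0.] [453.3 402.8   6. ]
cover_hole_a 0.73 [239. 112.] [375. 301.  -4.] [375.2 300.8   6. ]
plate 6349 [433.2 355.9] [184.5 120.8] 18.2 4.7
bar 479 [418.  347.5] [14.3 68.3] 18.4 44.2
```

View pics/w4.png

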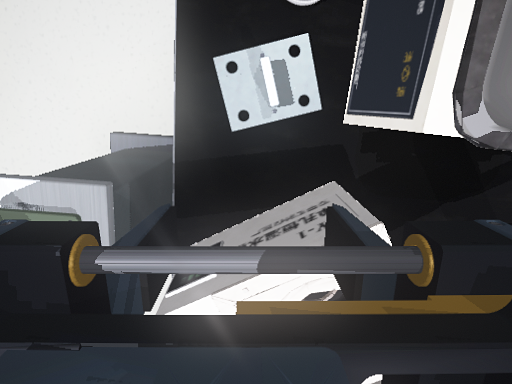

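Cover plate at (267,82): holes at (232,67), (294,50), (244,115) and (303,100), with the handle bar centred at (268,82). The instrument at right begins around (345,120). I'll refine the pose and check clearance for the gripper body.

```bash
python3 - <<'E'
from meas import *
z=np.load("pics/w4.npz"); p={k:z[k] for k in z.files}
g=cv2.cvtColor(p["frame"],cv2.COLOR_RGB2GRAY).astype(float); S=[]
for u,v in [(294,50),(303,100),(232,67),(244,115)]:
    w=g[v-9:v+10,u-9:u+10]; m=(w<90).astype(float); n,lab,st,ce=cv2.connectedComponentsWithStats(m.astype(np.uint8)); k=lab[9,9]
    c=ce[k]+[u-9,v-9]; S.append(onz(p,c,5)[0][:2]); print(c,st[k][4],np.round(S[-1],1))
S=np.array(S);M=np.array([[50,38],[50,-38],[-50,38],[-50,-38.]])
hc=S.mean(0);A=M.T@(S-hc);yaw=np.arctan2(A[0,1]-A[1,0],A[0,0]+A[1,1]);R=np.array([[np.cos(yaw),-np.sin(yaw)],[np.sin(yaw),np.cos(yaw)]])
print(hc,np.degrees(yaw),np.round(M@R.T+hc-S,1))
C=cloud(p); ok=(p["z_map"]>0)
m=ok&(C[...,2]>70)&(C[...,1]>200)&(C[...,0]>430); m[190:]=0; P=C[m]
for y in range(210,480,20):
    q=P[abs(P[:,1]-y)<10]
    if len(q): print(y,np.round(q[:,0].min()),np.round(q[q[:,0].argmin(),2]),end='; ')
E
```

```text
[293.98058252  50.44660194] 103 [453.9 399. ]
[303.47191011 100.14606742] 89 [477.2 326.9]
[231.5         66.89583333] 96 [359.3 367.9]
[243.32142857 115.4047619 ] 84 [382.8 295.9]
[418.31293241 347.40622478] 18.118852619701237 [[ 0.1  0.1]
 [ 0.5 -0.1]
 [-0.4  0.1]
 [-0.2 -0.1]]
290 563.0 71.0; 310 558.0 70.0; 330 558.0 71.0; 350 560.0 70.0; 370 561.0 71.0; 390 561.0 72.0; 410 561.0 71.0; 430 561.0 70.0; 450 562.0 70.0;
```

move_arm --plan '[[[0.6, 3.8, -2.5], 4.6, 0], [[0.6, 3.8, -2.5], 4.6, 0], [[0.6, 3.9, -2.5], 4.6, 0], [[0, 0, -4.6], 0, 0], [[0, 0, -4.6], 0, 0]]'

```text
time_s: 14.3
ee_pos: [419.0, 347.9, 162.5]
ee_rot: [179.9, -0.0, 108.1]
force: [-0.3, 0.4, -0.5]
gripper_width: 91.3
gripper_force: 0.0
```

move_arm --plan '[[[0, 0, -4.6], 0, 0], [[0, 0, -3.6], 0, 0], [[0, 0, 0], 0, 0], [[0, 0, 0], 0, 0]]'

```text
time_s: 14.7
ee_pos: [419.0, 347.3, 82.2]
ee_rot: [180.0, -0.0, 108.0]
force: [0.8, 0.2, 0.7]
gripper_width: 91.2
gripper_force: 0.0
```

```bash
python3 - <<'E'
from meas import *
s=env.state(); print(s["ee_pos"],s["ee_rot"],s["time_s"])
p=env.grab_frame("wrist"); save(p,"w5")
box(p,38,54,330,530,250,460,"bar")
E
```

```text
[419.03599884 347.25442749  82.2456406 ] [ 1.79968718e+02 -7.12911453e-03  1.08012865e+02] 14.7
bar 1565 [417.5 350.3] [13.9 64.2] 18.4 44.2
```

View pics/w5.png

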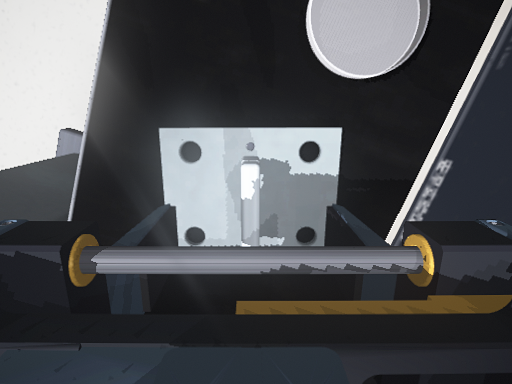

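The cover is square to the fingers, and the bar at (250,205) is centred between them. Now descend and close.

move_arm --plan '[[[-0.1, 0, -3.5], 0.2, 0], [[0, 0, -2], 0, 0], [[0, 0, -0.7], 0, 0], [[0, 0, 0], 0, 0.5], [[0, 0, 0], 0, 0.7]]' --squeeze 50

```text
time_s: 15.25
ee_pos: [418.5, 348.6, 21.4]
ee_rot: [179.8, -0.1, 108.3]
force: [-0.6, 0.8, 0.6]
gripper_width: 78.3
gripper_force: 0.0
```

move_arm --plan '[[[0, 0, 0], 0, 1], [[0, 0, 0], 0, 1], [[0, 0, 0], 0, 1], [[0, 0, 0], 0, 1], [[0, 0, 0], 0, 1]]'

```text
time_s: 15.75
ee_pos: [417.2, 347.7, 19.6]
ee_rot: [180.0, -0.0, 108.3]
force: [0.3, 0.9, 0.2]
gripper_width: 38.1
gripper_force: 0.0
```

move_arm --plan '[[[0, 0, 0], 0, 1], [[0, 0, 0], 0, 1], [[0, 0, 0], 0, 1], [[0, 0, 0], 0, 1]]'

```text
time_s: 16.15
ee_pos: [417.5, 347.8, 19.4]
ee_rot: [180.0, -0.0, 108.3]
force: [0.9, 1.1, -0.8]
gripper_width: 13.9
gripper_force: 50.0
```

move_arm --plan '[[[0, 0, 1], 0, 1], [[0, 0, 3], 0, 1], [[0, 0, 4.5], 0, 1], [[0, 0, 4.5], 0, 1], [[0, 0, 4.5], 0, 1]]'

```text
time_s: 16.65
ee_pos: [416.3, 346.9, 196.0]
ee_rot: [-179.9, 0.0, 108.3]
force: [0.7, 0.7, -4.5]
gripper_width: 13.5
gripper_force: 50.0
```

move_arm --plan '[[[0, 0, 4.5], 0, 1], [[0, 0, 4.5], 0, 1], [[0, 0, 2], 0, 1], [[0.4, -2, 0], 0, 1], [[0.8, -4, 0], -1.6, 1]]'

```text
time_s: 17.15
ee_pos: [428.6, 288.6, 304.8]
ee_rot: [180.0, -0.1, 106.9]
force: [1.6, -0.9, -5.4]
gripper_width: 13.9
gripper_force: 50.0
```

move_arm --plan '[[[0.8, -4.4, 0], -1.8, 1], [[0.8, -4.4, 0], -1.8, 1], [[0.8, -4.4, 0], -1.8, 1], [[0.8, -4.4, 0], -1.8, 1], [[0.8, -4.4, 0], -1.8, 1]]'

```text
time_s: 17.65
ee_pos: [468.1, 65.8, 304.3]
ee_rot: [-179.9, -0.0, 97.6]
force: [1.2, 0.8, -4.6]
gripper_width: 13.6
gripper_force: 50.0
```

move_arm --plan '[[[0.8, -4.4, 0], -1.8, 1], [[0.8, -4.4, 0], -1.8, 1], [[0.8, -4.4, 0], -1.8, 1], [[0.8, -4.4, 0], -1.8, 1], [[0.8, -4.4, 0], -1.8, 1]]'

```text
time_s: 18.15
ee_pos: [508.2, -153.9, 304.2]
ee_rot: [-179.9, -0.0, 88.6]
force: [1.4, 0.8, -4.8]
gripper_width: 13.4
gripper_force: 50.0
```

move_arm --plan '[[[0.9, -4.4, 0], -1.8, 1], [[0.9, -4.4, 0], -1.8, 1], [[0.9, -2.5, 0], 0, 1], [[0, 0, 0], 0, 1], [[0, 0, 0], 0, 1]]'

```text
time_s: 18.65
ee_pos: [535.4, -265.2, 303.5]
ee_rot: [-179.8, -0.1, 85.0]
force: [-0.2, 0.9, -3.9]
gripper_width: 13.9
gripper_force: 50.0
```

```bash
python3 - <<'E'
from meas import *
s=env.state(); print(s["ee_pos"],s["ee_rot"],s["time_s"],s["force"],s["torque"])
p=env.grab_frame("wrist"); save(p,"w6"); np.savez("pics/w6.npz",**{k:np.array(v) for k,v in p.items()})
for l in ["cover","cover_hole_a","flange_hole_a"]:
    for r in env.landmark_of(p,l)[:6]:
        if r["score"]>.2: print(l,round(r["score"],2),np.round(r["point"],1),np.round(depth(p,r["point"])[0]))
E
```

```text
[ 535.39605228 -265.1671581   303.53094624] [-1.79845589e+02 -1.10335750e-01  8.50284483e+01] 18.65 [-0.15308723  0.93311484 -3.86991113] [-0.03023682 -0.10973599  0.00192639]
cover 0.89 [244.1 220.7] [ 534. -249.  329.]
cover_hole_a 0.7 [326.8 164. ] [ 656. -287.   -2.]
```

View pics/w6.png

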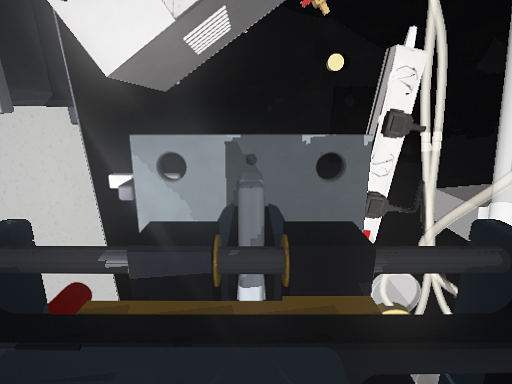

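The cover is held, with its +y holes visible at (171,166) and (330,166) and the handle between the pads at (250,210). I'll measure its pose in the hand.

```bash
cat > inhand.py <<'E'
from meas import *
def inhand(p,tcp,yaw,uvs=((330,166),(171,166))):
    g=cv2.cvtColor(p["frame"],cv2.COLOR_RGB2GRAY).astype(float); C=cloud(p)
    e=(p["z_map"]>0)&(abs(C[...,2]-(tcp[2]-15))<14); e[:,225:280]=0; e[225:]=0; e[:140]=0
    P=C[e]; A=np.c_[P[:,:2]-tcp[:2],np.ones(len(P))]; s=np.linalg.lstsq(A,P[:,2],rcond=None)[0]
    print("plane slopes deg",np.degrees(s[:2]),"top z rel tcp",s[2]-tcp[2],len(P),"rms",np.std(A@s-P[:,2]))
    zt=tcp[2]-19.4+6; S=[]
    for u,v in uvs:
        # rim of the hole: fit ellipse to boundary between plate and see-through depth
        w=e[v-20:v+21,u-20:u+21].astype(np.uint8); n,lab,st,ce=cv2.connectedComponentsWithStats(1-w,connectivity=4); k=lab[20,20]
        cd=ce[k]+[u-20,v-20]
        gw=g[v-20:v+21,u-20:u+21]; S.append(onz(p,cd,zt)[0][:2]); print("hole",cd,st[k])
    S=np.array(S); d=S[0]-S[1]; cy=np.degrees(np.arctan2(d[1],d[0])); a=np.radians(cy)
    c=S.mean(0)-38*np.array([-np.sin(a),np.cos(a)])
    print("spacing",np.hypot(*d),"cover yaw",cy,"tool yaw",yaw,"centre",c,"tcp-c",tcp[:2]-c)
    return c,cy
E
python3 - <<'E'
from inhand import *
z=np.load("pics/w6.npz"); p={k:z[k] for k in z.files}
inhand(p,np.array([535.4,-265.2,303.5]),85.03)
s=env.state(); print(s["ee_pos"],s["ee_rot"],s["time_s"])
p=env.grab_frame("wrist"); inhand(p,s["ee_pos"],s["ee_rot"][2])
E
```

```text
plane slopes deg [-0.2006543   0.14156968] top z rel tcp -14.958029686067334 13375 rms 0.7417300682824761
hole [328.33333333 164.96254682] [  6   6  26  27 534]
hole [172.64672897 165.00373832] [  9   6  26  27 535]
spacing 97.34844022737683 cover yaw -4.961408380676627 tool yaw 85.03 centre [ 535.62441815 -264.51940566] tcp-c [-0.22441815 -0.68059434]
[ 535.8757908  -264.1118013   304.74024522] [-1.79991135e+02 -2.11852547e-02  8.51645152e+01] 18.85
plane slopes deg [-0.06931017  0.03505444] top z rel tcp -15.012537975132773 13384 rms 0.746011813955561
hole [328.32771536 165.00374532] [  6   6  26  27 534]
hole [172.6329588  164.98127341] [  9   6  26  27 534]
spacing 97.29798552672298 cover yaw -4.8743164763723215 tool yaw 85.16451518734611 centre [ 536.13148188 -263.46783687] tcp-c [-0.25569108 -0.64396443]
```

move_arm --plan '[[[0.4, -2.5, -2], -0.2, 1], [[0.3, -2.5, -3], 0, 1], [[0, 0, -4.5], 0, 1], [[0, 0, -4.5], 0, 1], [[0, 0, -4], 0, 1]]'

```text
time_s: 19.4
ee_pos: [542.7, -314.5, 122.7]
ee_rot: [-180.0, -0.0, 84.9]
force: [-0.0, -0.4, -3.9]
gripper_width: 13.9
gripper_force: 50.0
```

move_arm --plan '[[[0, 0, -2.5], 0, 1], [[0, 0, -1.5], 0, 1], [[0, 0, 0], 0, 1], [[0, 0, 0], 0, 1], [[0, 0, 0], 0, 1]]'

```text
time_s: 19.9
ee_pos: [544.3, -315.7, 86.2]
ee_rot: [179.8, 0.1, 84.9]
force: [0.6, -0.1, -4.7]
gripper_width: 13.7
gripper_force: 50.0
```

move_arm --plan '[[[0, 0, -1], 0, 1], [[0, 0, -0.5], 0, 1], [[0, 0, 0], 0, 1], [[0, 0, 0], 0, 1], [[0, 0, 0], 0, 1]]'

```text
time_s: 20.4
ee_pos: [543.4, -315.5, 69.7]
ee_rot: [180.0, 0.0, 84.9]
force: [0.3, -0.2, -4.8]
gripper_width: 13.9
gripper_force: 50.0
```

```bash
python3 - <<'E'
from inhand import *
s=env.state(); print(s["ee_pos"],s["ee_rot"],s["time_s"])
p=env.grab_frame("wrist"); inhand(p,s["ee_pos"],s["ee_rot"][2])
a=p["frame"]
q=env.grab_frame("side"); b=cv2.resize(q["frame"][165:265,290:430],(420,300),interpolation=cv2.INTER_CUBIC)
r=env.grab_frame("scene"); c=cv2.resize(r["frame"][200:320,270:430],(400,300),interpolation=cv2.INTER_CUBIC)
d=cv2.resize(q["frame"][195:265,80:230],(380,177))
o=np.zeros((600,800,3),np.uint8); o[:300,:400]=cv2.resize(a,(400,300)); o[:300,400:800]=c; o[300:,:420]=b; o[300:477,420:]=d
cv2.imwrite("pics/fin.png",o[:,:,::-1])
# tapped holes seen through cover holes, from wrist
g=cv2.cvtColor(a,cv2.COLOR_RGB2GRAY)
for u,v in [(330,166),(171,166)]: 
    w=g[v-12:v+13,u-12:u+13]; print(w[::3,::3])
E
```

```text
[ 543.37294469 -315.49024076   69.65202391] [1.79970762e+02 1.10384061e-02 8.48853844e+01] 20.4
plane slopes deg [0.02153938 1.71241631] top z rel tcp -16.181960549914557 13799 rms 2.0667276508960977
hole [328.29588015 164.97378277] [  6   6  26  27 534]
hole [172.62616822 164.95700935] [  9   6  26  27 535]
spacing 97.26872473133237 cover yaw -5.159037827921076 tool yaw 84.88538441378459 centre [ 543.6372299  -314.84443804] tcp-c [-0.26428521 -0.64580272]
[[154 156 148 197 196 196 185 124 155]
 [151 111 127 197 196 195 195 203 115]
 [124 115 142 199 199 199 199 222  80]
 [140 149 195 195 194 195 195 117  78]
 [153 182 188 191 191 191 191 116  79]
 [152 151 191 193 194 191 193 107  78]
 [193 154 188 195 196 196 196 106  98]
 [167 186 191 192 191 193 142  90 129]
 [153 126 151 168 142  96 108 132 156]]
[[227 177 238 253 255 172 162 222 227]
 [178 225 252 252 254 171 147 143 220]
 [140 255 251 251 252 168 158 151 147]
 [123 242 252 252 252 170 174 167 165]
 [122 244 253 252 253 173 177 177 177]
 [133 227 253 252 253 190 194 195 185]
 [154 142 252 250 254 235 195 194 195]
 [207 145 203 255 254 245 197 198 205]
 [240 200 164 127 228 226 174 192 227]]
```

View pics/fin.png

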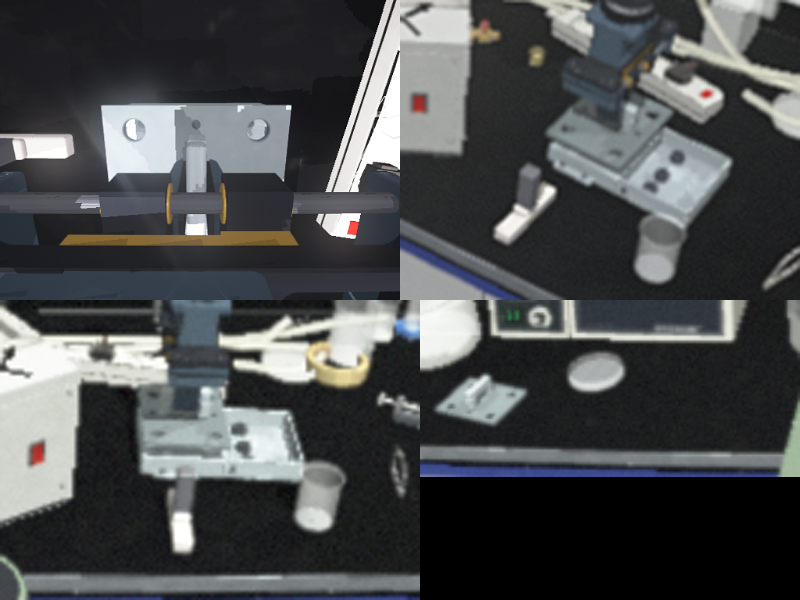

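The cover hovers over the flange (scene view, top right). The nuts are in the tray, the rake is upright, and the beaker and dish are where they were. One small correction of +0.7 mm in y, then I hand it in.

move_arm --plan '[[[0, 0.07, 0], 0, 1], [[0, 0, 0], 0, 1], [[0, 0, 0], 0, 1], [[0, 0, 0], 0, 1]]'

```text
time_s: 20.95
ee_pos: [543.2, -314.6, 69.5]
ee_rot: [180.0, 0.0, 84.9]
force: [0.2, -0.4, -5.0]
gripper_width: 14.2
gripper_force: 50.0
```

```bash
python3 - <<'E'
from workcell import env
s=env.state(); print(s["ee_pos"],s["ee_rot"],s["force"],s["gripper_force"])
if abs(s["ee_pos"][2]-69.4)<2.5: print(env.job_done())
E
```

```text
[ 543.23991425 -314.64267616   69.48895697] [1.79991880e+02 1.34192555e-03 8.48932675e+01] [ 0.24365169 -0.44397962 -4.95108436] 49.99888479709625
the job is handed in; nothing more can be done
None
```

I handed the job in at about 21 s: the three nuts are in the tray, the rake stands upright and released, and the cover is held level about 25 mm above the flange. By measured positions its holes line up to within about 1 mm, though I couldn't confirm that by sighting through them.

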